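# Shut the wire feeder and lock its quarter-turn fastener

### The job

The lid of the welding wire feeder stands ajar. Push it fully shut with the fingertips, then set a fingertip in the slot of the big round fastener on the lid and turn it clockwise (seen from above) as far as it goes, about a quarter turn, so that the lid is locked. Do not lift anything or swing the lid wider open, leave the bottle, pipe piece and brush beside the feeder alone, and finish clear of everything.

Things in the scene. Friction and masses are not known exactly. Their poses are not given: they have to be found in the camera images.
- feeder: the wire feeder: a low blue steel case, open on top, 280 (its x) x 320 (its y) x 100 mm high, fixed to the bench, standing at any place and turned up to 0.4 rad. Origin at the centre of its underside, z up; its x points from the lid's free front edge (robot side) to the hinge.
- lid_hinge (a point): a point on the hinge line of the lid, mid-width, 100 mm above the bench, 135 mm from the feeder's centre along the feeder's +x. The hinge line runs along the feeder's y. Axes as the feeder's.
- lid (a joint): angle of the lid (rad): 0 = shut, lying flat on the case; it grows as the front edge rises; it starts 0.25 to 0.5 and can go to 1.0. The hinge is stiff: the lid stays where it is left, and 1 to 6 N down at its front edge pushes it shut.
- lid_rim (a point): the place to push: on the lid's upper face, mid-width, 250 mm from the hinge line, in the middle of the bare 40 mm strip between free front edge and fastener. Moves with the lid; z normal to it, x from front edge to hinge. The lid is a grey panel 270 (hinge to front edge) x 300 x 6 mm; its underside is level with the hinge point, its upper face 106 mm above the bench when shut.
- dial_slot (a point): centre of the slot's mouth, on the fastener's axis, 170 mm from the hinge line, mid-width. The fastener is a round aluminium disc, 120 mm across, 17 mm above the lid's face, with one straight slot across its middle, 92 mm long, 36 wide, 14 deep, closed at ends and bottom. Site turns with it: x along the slot, z out of the lid. Lid shut: mouth 123 mm, slot floor 109 mm above the bench.
- dial (a joint): angle of the fastener (rad), growing clockwise seen from above. 0 = unlocked, slot running from front edge to hinge; 1.571 (hard stop) = locked, slot parallel to the hinge, the cam tongue under the lid then caught below a ledge of the case. Starts 0 to 0.3. Turns against 0.12 N m of friction, stays where it is left; the tongue cannot pass the ledge unless the lid is shut.
- bottle: white plastic bottle with cap, 60 mm across, 160 mm high, standing beside the feeder; a bystander. Origin at the centre of its underside.
- coupon: short piece of steel pipe, 84 mm across, 80 mm high, standing beside the feeder; a bystander. Origin at the centre of its underside.
- brush: a brush lying on the bench beside the feeder; a bystander. Origin at the middle of its underside.

How it is judged:
On the way, in this order (a step that is already met when the one before it is completed fails the run):
1. the lid is shut, with the fastener not yet turned (value of joint lid below 0.02 rad and value of joint dial below 0.6 rad), for 0.2 s.
2. the fastener is turned to its locked stop (value of joint dial above 1.45 rad and value of joint lid below 0.02 rad), for 0.2 s.
At the end, for the whole second after the job is handed in: The lid is shut (under 0.02 rad), the fastener is at its locked stop (over 1.45 of 1.571 rad) and at rest, and bottle, pipe piece and brush are within 30 mm of where they started (all of step 2 and velocity of joint dial between -0.05 and 0.05 rad/s and distance of each of bottle, coupon, brush from where it was at the start of the episode below 0.03 m); the robot touches nothing.
It fails at once if the fastener is turned towards locked while the lid still stands open (value of joint dial above 0.6 rad and value of joint lid above 0.06 rad).
It fails at once if the lid is lifted wider open instead of pushed shut (value of joint lid above 0.6 rad).
It fails at once if the white bottle is pushed away or lifted (more than 30 mm) (distance of bottle from where it was at the start of the episode above 0.03 m).
It fails at once if the steel pipe piece is pushed away or lifted (more than 30 mm) (distance of coupon from where it was at the start of the episode above 0.03 m).
It fails at once if the brush is pushed away or lifted (more than 30 mm) (distance of brush from where it was at the start of the episode above 0.03 m).
It also fails if it takes over 46 s, if anything falls off the work surface, if the arm or the gripper's body presses on something with over 40 N, if the wrist force passes 120 N, or if a joint passes its speed limit or range.

### The arm

A 6-joint arm with a two-finger parallel gripper is mounted at the origin on the work surface. World frame = base frame: x ahead of the robot, y to its left, z up, the work surface at z = 0. Lengths are in m, angles in rad, forces in N, time in s.
With the tool pointing down it reaches from about 0.275 to 0.875 m from the base axis. Payload 12.5 kg.
Tool frame: the origin (TCP) lies on the centre line of the jaws, within the pads' length; the fingertips stand r.finger_overhang ahead of it and the grasp point (between the pads) lies 3 mm ahead of it (r.finger_overhang is the distance from the TCP to the fingertips, in m); z points along the fingers, y is the line along which they close (so a half turn about z gives the same grasp; the last joint's range is limited). The gripper opens to 85 mm and grips with 20 to 120 N. Pads are 22 mm wide; open, the fingers measure 114 mm over their backs; the gripper's body (76 mm by 85 mm) begins 54 mm behind the grasp point. The pads swing forward as they close: fully open they stand 13 mm farther back than shut.
Start: joints at [-1.334, 0.351, 1.652, -0, 1.139, -0.085], TCP at [0.174, -0.522, 0.253] pointing down, gripper open.
Joint ranges: [-2.75, 2.75], [-0.79, 2.1], [0.01, 2.65], [-1.57, 4.71], [0.07, 3.14], [-2.87, 2.87]. Speed limits (rad/s): [2.22, 2.22, 2.79, 3.14, 3.14, 3.14].

### API

Orientations are given as a unit quaternion [x, y, z, w].
In Python, from cell import r, optics gives the robot as it stands. The module is installed in compiled form; this text tells all that it offers. Calls block until the motion is done:
- r.move_to(position, orientation): joint-space move of the TCP to a pose.
- r.move_linear(position, rot=None, vel=0.15): straight line of the TCP; rot=None keeps the orientation; vel is the mean speed in m/s.
- r.set_joints(angles): joint-space move.
- r.set_gripper(opening, squeeze=None): opening from 0.0 (shut) to 1.0 (fully open); squeeze is the grip in N (None keeps the last); returns when the fingers have stopped.
- r.sleep(seconds).
- r.inverse_kinematics(position, orientation): joint angles nearest the present ones, or None.
- optics.get_image(name): name is "scene" or "side" or "wrist"; returns a dict with "pixels" (480x640x3 uint8, red, green, blue), "depth" (480x640 float32, m along the optical axis (not along the pixel's ray), 0 where there is no reading), "fx", "fy", "cx", "cy" (pixels), "D" ([k1, k2, p1, p2, k3] as OpenCV has them; the pictures are not rectified), "camera_from_world" (4x4, takes a point from world to camera coordinates); the wrist camera has in their place "mount" (4x4, takes a point from camera to tool coordinates, whose origin is the TCP and whose axes are the flange's). Camera axes: x right, y down, z forward; pixel columns grow to the right and rows downward; lengths in m; the calibration is good to about 2 mm. A picture is of the moment at which its call begins: read the wrist's pose just before it.
A pose or a line that the arm cannot do raises r.PlanningError and nothing moves.
- r.hand_in(): hands the job in; it is judged then, once.
Readings, each from a call of its own:
- r.current_t(): time.
- r.current_q(): joint angles.
- r.current_qvel(): joint speeds.
- r.current_effort(): joint torques, N m.
- r.current_tool_pos(): TCP position.
- r.current_ee_rot(): TCP orientation.
- r.current_contact_force(): force on the tool from outside, world axes, zero at the start.
- r.current_torque(): the same for the moment, N m.
- r.current_opening(): opening from 0.0 (shut) to 1.0 (fully open).
- r.current_finger_force(): force on a finger pad.
Only numpy, scipy, OpenCV 4.12 (cv2) and the standard library are available. Lean on these libraries where they do the work, as an engineer would, in place of code of your own. Each camera call takes 0.05 s, during which the arm holds its last target. There are 200 camera calls.

## Working session

There is one attempt and no reset: what is moved stays moved. The work goes in short steps, each a Python script; the robot and the scene stay as the last script left them, time stands still between calls to the robot, and variables do not carry over. Pictures are saved under pics/ and viewed, at most 10 in all, crops included, and the job is handed in when it is done.

```bash
mkdir -p pics
cat > h.py <<'E'
import numpy as np, cv2
from cell import r, optics
def cloud(d, T=None):
    """world points HxWx3 from depth; T = world_from_camera"""
    K=np.array([[d['fx'],0,d['cx']],[0,d['fy'],d['cy']],[0,0,1.]])
    v,u=np.mgrid[0:480,0:640]
    p=cv2.undistortPoints(np.stack([u,v],-1).reshape(-1,1,2).astype(float),K,np.array(d['D'],float)).reshape(480,640,2)
    z=d['depth'].astype(float)
    P=np.stack([p[...,0]*z,p[...,1]*z,z],-1)
    if T is None: T=np.linalg.inv(d['camera_from_world'])
    W=P@T[:3,:3].T+T[:3,3]; W[z<=0]=np.nan
    return W
def snap(n,f):
    d=optics.get_image(n); cv2.imwrite('pics/'+f,d['pixels'][...,::-1]); return d
E
python3 - <<'E'
from h import *
a=snap('scene','s1.png'); b=snap('side','d1.png')
np.savez('/tmp/c.npz',s=cloud(a),d=cloud(b),sp=a['pixels'],dp=b['pixels'])
print(r.finger_overhang, r.current_ee_rot(), r.current_t())
E
```

```text
0.022 [ 9.87083720e-01  1.60204368e-01 -5.03379415e-05 -5.35593663e-04] 0.1
```

View pics/s1.png

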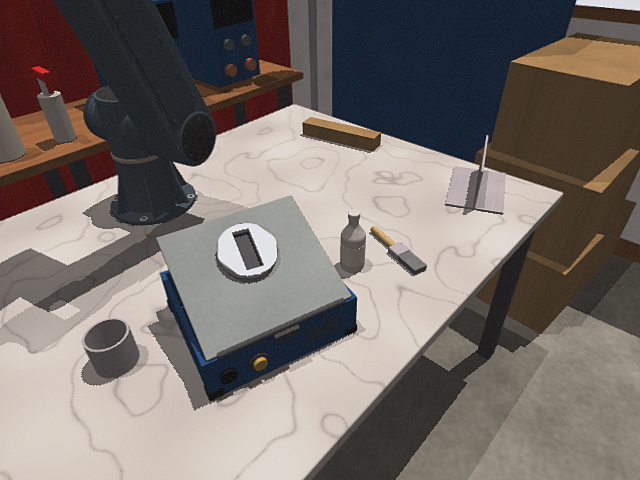

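View pics/d1.png

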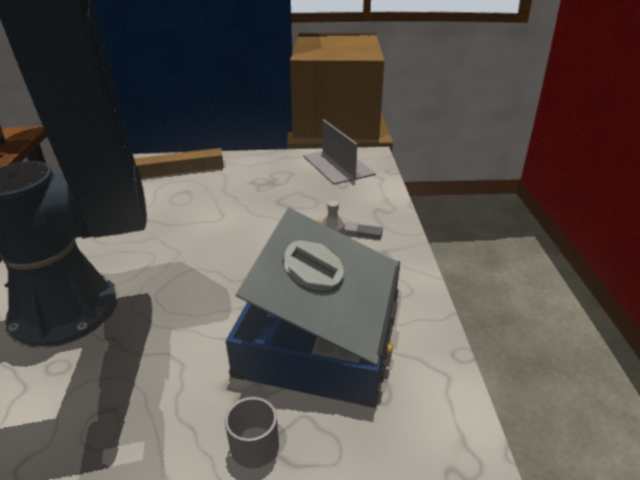

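The scene view shows the lid as a quad at about (158,237), (293,197), (352,290), (210,357), with the disc at (247,252). In the side view the quad is (288,212), (400,262), (378,353), (238,293) and the disc is at (314,265). The bottle, brush and pipe all stand off to the sides. Next I fit the lid plane, its rectangle and the slot from depth.

```bash
cat > m.py <<'E'
from h import *
def fit(W,poly):
    m=np.zeros((480,640),np.uint8); cv2.fillPoly(m,[np.array(poly)],1)
    P=W[(m>0)&np.isfinite(W[...,0])]
    Q=P
    for t in (.03,.015,.006,.003,.003):   # trimmed plane fit, lid face dominates
        c=np.median(Q,0) if t==.03 else Q.mean(0)
        n=np.linalg.svd(Q-c,full_matrices=False)[2][2]; n*=np.sign(n[2])
        Q=P[abs((P-c)@n)<t]
    return c,n,P
E
python3 - <<'E'
from m import *
z=np.load('/tmp/c.npz')
for W,px,poly in ((z['s'],z['sp'],[(165,240),(290,201),(345,290),(212,348)]),(z['d'],z['dp'],[(290,217),(394,264),(374,346),(246,292)])):
    c,n,P=fit(W,poly)
    ang=np.arccos(n[2]); az=np.arctan2(-n[1],-n[0])
    print('lid ang',ang,'tilt az (n toward -x)',az)
    # whole lid face: all pixels near the plane, near the centre
    k=np.isfinite(W[...,0])&(abs((W-c)@n)<.006)&(np.linalg.norm(W-c,axis=-1)<.24)
    k=cv2.morphologyEx(k.astype(np.uint8),cv2.MORPH_OPEN,np.ones((5,5)))
    _,lab,st,_=cv2.connectedComponentsWithStats(k); k=lab==1+st[1:,4].argmax()
    y=np.cross(n,[-n[0],-n[1],0]); y=np.cross([0,0,1],[-n[0],-n[1],0])
    # hinge dir y: horizontal in plane; x toward the hinge (downhill)
    hx=np.array([n[0],n[1],0]);hx/=np.linalg.norm(hx)
    # front edge is high: normal leans toward hinge (+x)
    y=np.cross([0,0,1],hx); x=np.cross(y,n)
    L=np.stack([(W[k]-c)@x,(W[k]-c)@y],1).astype(np.float32)
    rc=cv2.minAreaRect(L); print('hx az',np.arctan2(hx[1],hx[0]),'rect',rc)
    print('pct x',np.percentile(L[:,0],[.2,99.8]),'y',np.percentile(L[:,1],[.2,99.8]))
    bx=cv2.boxPoints(rc); 
    for b in bx: print('corner',np.round(c+b[0]*x+b[1]*y,4), np.round(b,3))
    # disc top
    h=(P-c)@n; D=P[(h>.012)&(h<.022)]
    dl=np.stack([(D-c)@x,(D-c)@y],1).astype(np.float32); cc,rad=cv2.minEnclosingCircle(dl)
    print('disc',cc,rad,'h',np.median((D-c)@n),'world',np.round(c+cc[0]*x+cc[1]*y+.017*n,4))
    # slot: low pts inside disc
    a=np.stack([(P-c)@x,(P-c)@y],1)-cc; S=a[(np.hypot(*a.T)<.052)&(h<.010)].astype(np.float32)
    print('slot',len(S), cv2.minAreaRect(S))
# bystanders: points above bench
for nm,W in (('s',z['s']),('d',z['d'])):
    pass
W=z['s']
for nm,b in (('bottle',(335,210,370,275)),('pipe',(80,315,142,380)),('brush',(368,222,430,275))):
    q=W[b[1]:b[3],b[0]:b[2]].reshape(-1,3); q=q[(q[:,2]>.012)]
    print(nm,np.round(np.nanpercentile(q,[2,50,98],axis=0),3).tolist())
E
```

```text
lid ang 0.39554953212016275 tilt az (n toward -x) 2.837352505446357
hx az -0.3042401481434362 rect ((-0.00665244460105896, 0.0059494078159332275), (0.2878306806087494, 0.30129802227020264), 0.32615989446640015)
pct x [-0.1482548   0.13514902] y [-0.14390399  0.15486444]
corner [0.5344 0.0727 0.2115] [-0.151  0.156]
corner [ 0.4456 -0.2152  0.2109] [-0.15  -0.146]
corner [ 0.6995 -0.2932  0.1   ] [ 0.138 -0.144]
corner [ 0.7883 -0.0053  0.1006] [0.136 0.157]
disc (-0.049143195152282715, 0.006941136438399553) 0.060901835560798645 h 0.016672424355278593 world [ 0.5861 -0.0995  0.1878]
slot 662 ((-0.0046484097838401794, 0.0018123295158147812), (0.034432534128427505, 0.08708127588033676), 86.69989013671875)
lid ang 0.39561582895311087 tilt az (n toward -x) 2.8449798044738355
hx az -0.2966128491159577 rect ((-1.8268823623657227e-05, 0.015308812260627747), (0.3025222420692444, 0.28539326786994934), 89.4825439453125)
pct x [-0.14199235  0.13824434] y [-0.13419367  0.16442047]
corner [ 0.4457 -0.2155  0.2092] [-0.144 -0.135]
corner [ 0.6967 -0.295   0.0993] [ 0.141 -0.137]
corner [ 0.7876 -0.0064  0.0982] [0.144 0.165]
corner [0.5365 0.073  0.2082] [-0.141  0.168]
disc (-0.04059668257832527, 0.016384251415729523) 0.06253667175769806 h 0.01673722422637509 world [ 0.5874 -0.1009  0.185 ]
slot 434 ((-0.0018115490674972534, 0.009946471080183983), (0.024557607248425484, 0.09039249271154404), 85.61823272705078)
bottle [[0.622, 0.135, 0.015], [0.653, 0.15, 0.088], [0.671, 0.179, 0.162]]
pipe [[0.433, -0.409, 0.014], [0.488, -0.371, 0.054], [0.513, -0.332, 0.082]]
brush [[0.601, 0.239, 0.013], [0.717, 0.272, 0.02], [0.783, 0.309, 0.024]]
```

```bash
cat >> h.py <<'E'
from scipy.spatial.transform import Rotation as Ro
PSI=-.302; HX=np.array([np.cos(PSI),np.sin(PSI),0]); HINGE=np.array([.7281,-.1442,.1]); OV=r.finger_overhang
def q_of(a):
    """tool pointing down, closing line at world azimuth a"""
    y=np.array([np.cos(a),np.sin(a),0]); z=np.array([0,0,-1.])
    return Ro.from_matrix(np.stack([np.cross(y,z),y,z],1)).as_quat()
def rim(th,d=.25,up=0):
    """TCP with the tip on the lid's upper face, d from the hinge"""
    return HINGE+HX*(-d*np.cos(th)+.006*np.sin(th))+np.array([0,0,d*np.sin(th)+.006*np.cos(th)+up+OV])
E
python3 - <<'E'
from h import *
print(r.current_contact_force())
C=HINGE-.17*HX; 
for a in (PSI+np.pi/2,PSI-np.pi/2): print('push',a,np.round(r.inverse_kinematics(rim(.45),q_of(a)),2))
for a0 in (PSI-.065,PSI-.065+np.pi):
  for d in (0,.6,1.2,1.75):
    k=r.inverse_kinematics([C[0],C[1],.14],q_of(a0-d)); print(a0,d,None if k is None else np.round(k,2))
E
```

```text
[ 0.16959433 -0.4935132  -0.44146408]
push 1.2687963267948965 [-0.24  0.32  1.74 -0.    1.08 -1.51]
push -1.8727963267948966 [-0.24  0.32  1.74 -0.    1.08  1.63]
-0.367 0 [-0.25  0.53  1.69 -0.    0.92  0.12]
-0.367 0.6 [-0.25  0.53  1.69 -0.    0.92  0.72]
-0.367 1.2 [-0.25  0.53  1.69 -0.    0.92  1.32]
-0.367 1.75 [-0.25  0.53  1.69 -0.    0.92  1.87]
2.774592653589793 0 None
2.774592653589793 0.6 [-0.25  0.53  1.69 -0.    0.92 -2.42]
2.774592653589793 1.2 [-0.25  0.53  1.69 -0.    0.92 -1.82]
2.774592653589793 1.75 [-0.25  0.53  1.69 -0.    0.92 -1.27]
```

Run:
```python
from h import *
p=r.current_tool_pos(); r.move_linear([p[0],p[1],.32],vel=.2)
q=q_of(PSI-np.pi/2); r.set_gripper(0.)
r.move_to(rim(.46,up=.03),q)
for th in (.42,.36,.3,.24,.18,.12,.06,.02,.005): 
    r.move_linear(rim(th),vel=.12); f=r.current_contact_force(); print(th,np.round(f,1))
    if f[2]>25: break
z=0
while r.current_contact_force()[2]<15 and z<.008:
    z+=.001; r.move_linear(rim(0,up=-z),vel=.03)
print(z,r.current_contact_force(),r.current_tool_pos())
r.sleep(.3)
p=r.current_tool_pos(); C=HINGE-.17*HX
r.move_linear([p[0],p[1],.26],vel=.2)
u=rim(0,d=.30); r.move_linear([u[0],u[1],.33],vel=.25)
np.savez('/tmp/w.npz',p=r.current_tool_pos(),e=r.current_ee_rot())
b=snap('side','d2.png'); a=snap('scene','s2.png'); w=snap('wrist','w2.png')
np.savez('/tmp/c2.npz',s=cloud(a),d=cloud(b),sp=a['pixels'],dp=b['pixels'])
T=np.eye(4); T[:3,:3]=Ro.from_quat(r.current_ee_rot()).as_matrix(); T[:3,3]=r.current_tool_pos()
np.save('/tmp/w2.npy',cloud(w,T@w['mount'])); print(r.current_t())
```

```text
0.42 [-0.8 -0.2  0.6]
0.36 [0.1 0.3 0.9]
0.3 [-0.4 -0.5  1.2]
0.24 [-0.5 -0.3  0.8]
0.18 [ 0.4  0.7 -0. ]
0.12 [-0.2  0.1 -1.2]
0.06 [-0.5  0.5 -1.2]
0.02 [ 0.4 -0.5 -0.8]
0.005 [-0.1 -0.3 -0.1]
0.002 [-10.16146278   1.32636505  27.50478139] [ 0.48956364 -0.0698626   0.12779484]
8.2583
```

View pics/w2.png

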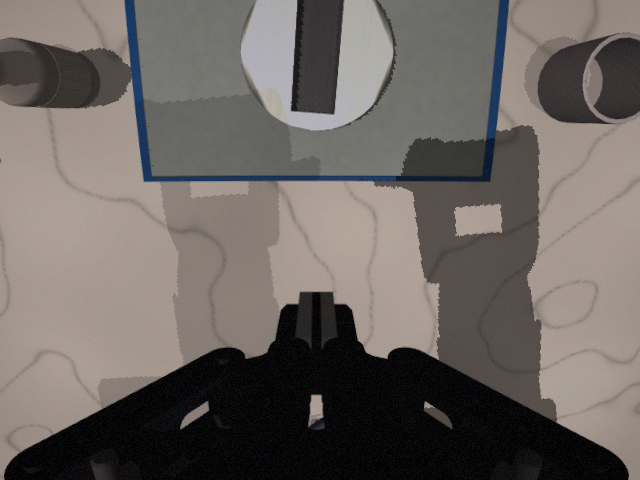

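View pics/s2.png

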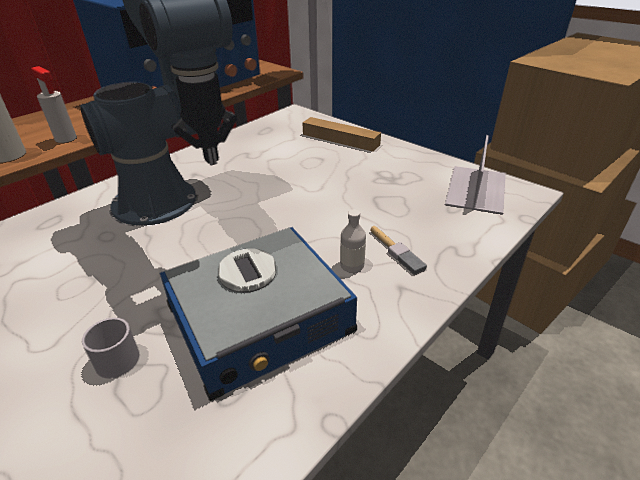

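The wrist view shows the lid lying flat on the case (front edge at row 180), with the slot end at (314,113) and still pointing almost front to back. The scene view agrees that the lid is shut, with the disc at (247,270) and the bystanders unmoved. I'll refine the dial centre and angle from these clouds.

Run:
```python
from h import *
z=np.load('/tmp/c2.npz'); y=np.cross([0,0,1],HX); C=HINGE-.17*HX; print('C',C)
for nm,W in (('s',z['s']),('d',z['d']),('w',np.load('/tmp/w2.npy'))):
    P=W[np.isfinite(W[...,0])]; X=(P-HINGE)@HX; Y=(P-HINGE)@y
    k=(X>-.262)&(X<-.01)&(abs(Y)<.14)&(P[:,2]<.2)&(np.hypot(X+.17,Y)>.068)
    A=np.c_[X[k],Y[k],np.ones(k.sum())]; s=np.linalg.lstsq(A,P[k,2],rcond=None)[0]
    L=np.c_[X+.17,Y].astype(np.float32); h=P[:,2]-(s[0]*X+s[1]*Y+s[2])
    D=L[(np.hypot(*L.T)<.075)&(h>.012)&(h<.022)]; cc,rad=cv2.minEnclosingCircle(D)
    S=L[(np.hypot(*(L-cc).T)<.05)&(h<.010)]
    print(nm,'slope',s.round(4),'disc off',np.round(cc,4),round(rad,4),'slot',len(S),cv2.minAreaRect(S))
```

```text
C [ 0.5657936  -0.09363685  0.1       ]
s slope [-0.0512 -0.204   0.0873] disc off [ 0.0068 -0.0001] 0.0684 slot 9 ((-0.02879483997821808, -0.008271276019513607), (0.0058715008199214935, 0.026095356792211533), 84.65110778808594)
d slope [ 0.0013 -0.0003  0.1054] disc off [-0.0022 -0.0004] 0.0622 slot 394 ((-0.003556232899427414, 0.008158309385180473), (0.02810770273208618, 0.08749247342348099), 87.24803161621094)
w slope [ 0.     -0.      0.1054] disc off [-0.0032 -0.0008] 0.0604 slot 5044 ((-0.005043480545282364, -0.0006626937538385391), (0.03634599223732948, 0.08869725465774536), 85.57239532470703)
```

Run:
```python
from h import *
C=HINGE-.172*HX; a0=PSI-.07
r.move_to([C[0],C[1],.22],q_of(a0)); r.set_gripper(.55); print('open',r.current_opening())
snap('wrist','w3.png')
r.move_linear([C[0],C[1],.150],vel=.12); z=.150
f0=r.current_contact_force()[2]
while z>.118:
    z-=.0015; r.move_linear([C[0],C[1],z],vel=.05); f=r.current_contact_force()
    if f[2]-f0>6: break
print('contact z',z,np.round(f,1),r.current_tool_pos(),r.current_t())
snap('side','d3.png')
```

```text
open 0.5524432281819339
contact z 0.12749999999999997 [-2.7  0.6 10.1] [ 0.56406166 -0.09308447  0.12840411] 14.6583
```

View pics/w3.png

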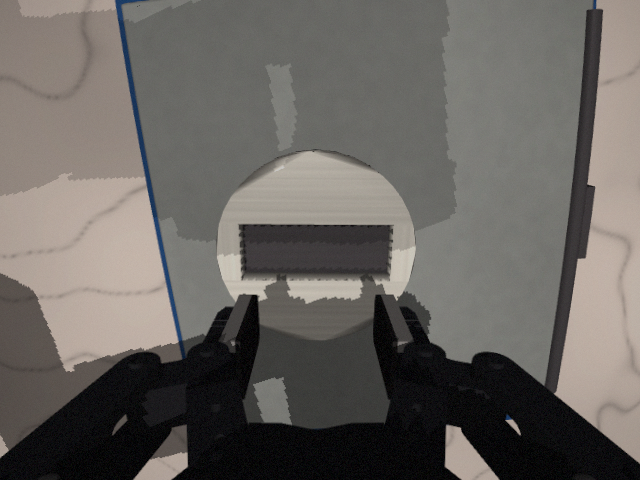

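View pics/d3.png

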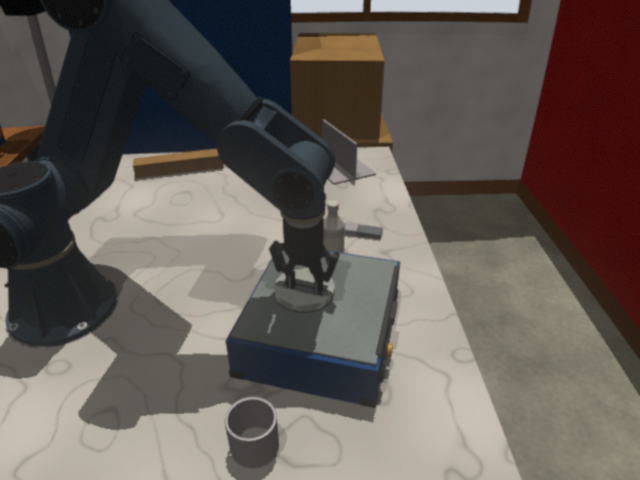

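The wrist view shows the slot spanning (240,225)–(392,280), lined up with the opened fingers. In the side view both tips are inside the disc at (304,293). The contact height matches the slot floor, so I'll back off 2 mm and turn.

Run:
```python
from h import *
p=r.current_tool_pos(); r.move_linear([p[0],p[1],.1305],vel=.03)
q=np.array(r.current_q()); m0=r.current_torque()[2]; print('start',np.round(q,3),m0,np.round(r.current_contact_force(),1))
d=0
while d<1.85:
    d+=.1 if d<1.35 else .04
    g=q.copy(); g[5]+=d; r.set_joints(g); m=r.current_torque()[2]-m0
    print(round(d,2),round(m,2),np.round(r.current_contact_force(),1))
    if d>1.4 and abs(m)>.6: break
r.sleep(.3); print(r.current_t(),r.current_q()[5]-q[5],r.current_torque())
```

```text
start [-0.245  0.541  1.697  0.     0.903  0.127] -0.03334260215656757 [-0.6 -0.  -0.2]
0.1 0.05 [-0.3 -0.2 -0.1]
0.2 0.05 [-0.7  0.1  0.2]
0.3 0.12 [-1.1  0.4  0.1]
0.4 0.16 [-1.6 -0.7 -0.2]
0.5 0.14 [-2.3 -1.6 -1.1]
0.6 0.08 [-1.4 -1.5 -1.2]
0.7 0.07 [-1.2 -2.7 -1.1]
0.8 0.12 [-1.7 -3.4 -0.5]
0.9 0.08 [-2.2 -4.2 -0.1]
1.0 0.13 [-1.5 -4.2 -1.2]
1.1 0.07 [-2.9 -4.  -0.8]
1.2 0.11 [-3.8 -4.1 -0.5]
1.3 0.06 [-4.4 -4.7 -1.7]
1.4 0.09 [-3.7 -2.6 -0.2]
1.44 0.13 [-4.6 -2.8  0.9]
1.48 0.09 [-4.5 -3.4 -0.4]
1.52 0.08 [-4.9 -2.9  0.1]
1.56 0.09 [-3.8 -2.7  0.3]
1.6 0.16 [-4.3 -3.6  0.5]
1.64 0.14 [-3.3 -3.  -0.1]
1.68 0.06 [-5.1 -2.6  0.2]
1.72 0.02 [-3.5 -2.2  0.4]
1.76 0.15 [-4.8 -1.6  0.3]
1.8 1.76 [-4.7 -1.3  0.2]
21.2583 1.7954431142045593 [-0.17559701  0.8064703   1.72836049]
```

Torque rises sharply at 1.80 rad, which is the hard stop. I'll back off a little, retreat upward and check.

Run:
```python
from h import *
g=np.array(r.current_q()); g[5]-=.10; r.set_joints(g); print(r.current_torque(),np.round(r.current_contact_force(),1))
p=r.current_tool_pos(); r.move_linear([p[0],p[1],.26],vel=.1)
u=HINGE-.30*HX; r.move_linear([u[0],u[1],.33],vel=.2)
T=np.eye(4); T[:3,:3]=Ro.from_quat(r.current_ee_rot()).as_matrix(); T[:3,3]=r.current_tool_pos()
w=snap('wrist','w4.png'); W=cloud(w,T@w['mount']); P=W[np.isfinite(W[...,0])]
y=np.cross([0,0,1],HX); L=np.c_[(P-HINGE)@HX+.172,(P-HINGE)@y].astype(np.float32)
S=L[(np.hypot(*L.T)<.05)&(P[:,2]<.115)]; print(len(S),cv2.minAreaRect(S),r.current_t())
```

```text
[ 0.0175597  -0.0294589  -0.06223936] [-0.2  0.3  0.3]
5280 ((-0.00041782669723033905, -0.0006312169134616852), (0.035341039299964905, 0.09291797131299973), 0.033410560339689255) 23.8833
```

View pics/w4.png

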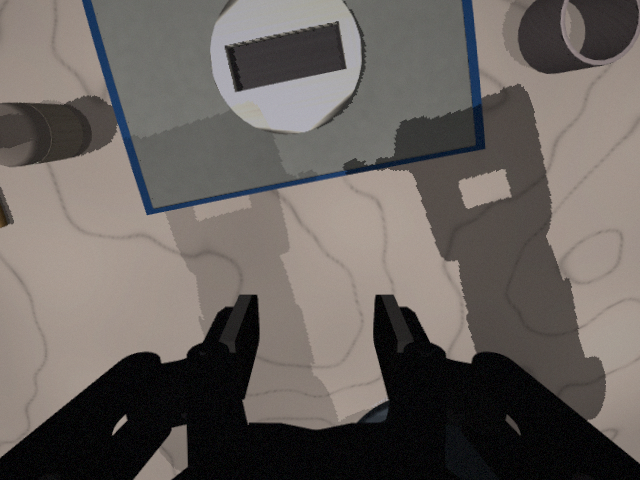

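The slot, at (227,45)–(345,70), now runs parallel to the hinge: the fit gives 0.03°, which is the locked stop. The lid is flat, the bystanders haven't moved and the arm is clear.

```bash
python3 -c "
from cell import r
print(r.hand_in())"
```

```text
the job is handed in; nothing more can be done
None
```

The job is handed in: the lid is shut, the fastener is turned clockwise to its locked stop, the bottle, pipe piece and brush look untouched, and the arm is clear; no verdict came back.

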